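Turn the nail-tip carousel to the pointed tips

ROBOT

A 6-joint arm with a two-finger parallel gripper is mounted at the origin on the work surface. World frame = base frame: x ahead of the robot, y to its left, z up, the work surface at z = 0. Lengths are in m, angles in rad, forces in N, time in s.
With the tool pointing down it reaches from about 0.325 to 0.9 m from the base axis. Payload 6.1 kg.
Tool frame: the origin (TCP) lies on the centre line of the jaws, within the pads' length; the fingertips stand 19 mm ahead of it and the grasp point (between the pads) is the TCP; x points along the fingers, y is the direction in which the jaws open and shut, and the axes are right-handed (so a half turn about x gives the same grasp; the last joint's range is limited). The gripper opens to 87 mm and grips with 3 to 60 N. Pads are 19 mm wide; open, the fingers measure 117 mm over their backs; the gripper's body (75 mm by 190 mm) begins 51 mm behind the grasp point.
Start: joints at [1.174, 0.22, 1.526, -0, 1.395, -0.126], TCP at [0.167, 0.602, 0.242] pointing down, gripper open.
Joint ranges: [-2.98, 2.98], [-0.91, 2.08], [0.09, 2.57], [-1.24, 4.39], [0.2, 2.65], [-2.68, 2.68]. Speed limits (rad/s): [2.57, 2.57, 3.01, 3.14, 3.14, 3.14].

INTERFACE

Orientations are given as a unit quaternion [w, x, y, z].
In Python, from workcell import env, imaging, workorder gives the robot as it stands. The module is installed in compiled form; this text tells all that it offers.
- The arm moves only by the tool servo_tool, never from a script. Its argument "moves" is a list of rows, each an object of numbers: "x", "y", "z": the shift along the tool's x, y, z in cm; "ax", "ay", "az": the turn, a rotation vector about the tool's x, y, z in degrees; "fingers": the gripper's target within -1 to 1 (fully open at 1, half-way at 0, shut at -1). In form: [{"x": .., "y": .., "z": .., "ax": .., "ay": .., "az": .., "fingers": ..}, ...]. A call has 1 to 12 rows; each row shifts and turns the pose as measured when the row begins, along the tool's axes as they then stand; what a row does not reach is not made up. A row lasts 1/8 s, in which the tool goes at most 62.5 mm and 10.7 degrees, less where a joint would pass 70% of its speed; a pose out of reach is approached as far as the arm can. A call with a gripper value outside its range is refused whole. The fingers move at their own pace and stop on an object; "force" is the grip in N (left out, the last holds). Time passes only in rows, so rows that do not move let the fingers close. It gives the time, the measured TCP pose, the force and the opening at its end, in the units of the state.
- env.get_obs(): the state, without advancing time (a new reading comes with each control period).
- imaging.grab_frame(name): name is "scene" or "side" or "wrist"; returns (picture, depth): 480x640x3 uint8, blue, green, red; 480x640 float32, m along the optical axis (not along the pixel's ray), 0 where there is no reading.
- imaging.camera_params(name): a dict with "mtx" (3x3 intrinsics, pixels), "world_to_cam" (4x4, takes a point from world to camera coordinates). Camera axes: x right, y down, z forward; pixel columns grow to the right and rows downward; lengths in m; the calibration is good to about 2 mm. A picture is of the moment at which its call begins: read the wrist's pose just before it. camera_params takes no time and is no camera call; for the wrist camera it gives the pose at the moment of the call.
- workorder.hand_in(): hands the job in, once; it reports no verdict.
The state is a dict: "clock": time; "q": joint angles; "dq": joint speeds; "joint_efforts": joint torques, N m; "position": TCP position; "tool_rot": TCP orientation; "force": force on the tool from outside, world axes, zero at the start; "torque": the same for the moment, N m; "gripper_width": finger opening in m.
Only numpy, scipy, OpenCV 4.12 (cv2) and the standard library are available. Lean on these libraries where they do the work, as an engineer would, in place of code of your own. Each camera call takes 0.05 s, during which the arm holds its last target. There are 200 camera calls.

TASK

Set the nail-tip carousel to the long pointed tips: gently push the upright tab on its cover around, without gripping it, click by click, until the tab has settled pointing at the sample disc with the long pointed nail. Keep the cover down on its drum, leave the bottles and the other things around where they stand, and finish clear of everything.

Things in the scene. Friction and masses are not known exactly. Their poses are not given: they have to be found in the camera images.
- carousel: Round nail-tip carousel, fixed to the table. Origin on its vertical axis, at table height; z up. White base disc, radius 128 mm, top face 12 mm above the table; on it a clear drum, radius 60 mm, up to 38 mm, and on that the white turning cover. The four sample discs lie on the base at +90, -90, +135 and -135 degrees from its own +x axis (counter-clockwise from above), in any order.
- zero_place (a point): On the base's top face, 98 mm from the carousel's axis along its own +x axis: the 0 degree place. There are eight places, 45 degrees apart; those at 0, +45 and -45 degrees are empty, and a small polish bottle stands on the base at 180 degrees, 98 mm from the axis (its top 67 mm over the table).
- boss_top (a point): Top of the small steel boss (radius 16 mm, 8 mm high) in the middle of the cover, on the carousel's axis, 54 mm above the table. The cover is a flat white disc, radius 64 mm, its top face 46 mm above the table, with a dark window between boss and tab.
- cover (a joint): Turn of the cover about the carousel's axis, rad: 0 when the tab points along the carousel's own +x, growing counter-clockwise from above. Starts within 1.1 of 0, at times balanced midway between places; stops at +-2.75. Clicks draw it to the nearest multiple of 0.785; passing one takes 2 to 5 N at the tab. Past halfway it runs on by itself to the next place and stays there (within 0.03).
- lift (a joint): Height of the cover above its seat on the drum, m: 0 when seated. The cover is loose upwards (it comes off for refilling, weight about 2 to 3 N) and could be pulled up by as much as 0.05; it should stay down.
- tab_top (a point): Middle of the top face of the tab, an upright grey fin on the rim of the cover: 22 mm long radially (46 to 68 mm from the carousel's axis), 8 mm thick along the direction of turning, top 81 mm above the table, standing 35 mm above the cover's face. Pushed on either broad side. This point lies 57 mm from the axis.
- pointer (a point): Outer end of the short nose at the tab's foot, 72 mm from the carousel's axis and 43 mm above the table. Its own x axis runs outward along the line from the carousel's axis through the tab, z up.
- sample_pointed: Sample disc with the long pointed nail: a black disc, radius 26 mm, 4 mm thick, lying fixed on the carousel's base, its origin in the middle of its underside, 98 mm from the carousel's axis and 12 mm above the table. On it lies a white triangular nail, 44 mm long, 20 mm wide at the root and running to a sharp point, 3 mm thick (top 19 mm above the table).
- sample_square: Sample disc, black, the same size and mounting, with a straight white rectangular nail 42 x 20 mm.
- sample_round: Sample disc, black, the same size and mounting, with one short round white nail, 26 mm across.
- sample_pair: Sample disc, black, the same size and mounting, with two tiny round white nails side by side, each 15 mm across.
- polish_bottle: Small amber polish bottle standing loose on the carousel's base at the 180 degree place: 26 mm across, 55 mm tall; origin at the middle of its underside. Leave alone.
- polish_b: Small clear polish bottle, 28 mm across, 62 mm tall, standing loose on the table beside the carousel; origin at the middle of its underside. Leave alone.
- spray_bottle: White bottle, 48 mm across, 140 mm tall, standing loose beside the carousel, about 195 mm from its axis; origin at the middle of its underside. Leave alone.
- cream_jar: White jar, 52 mm across, 42 mm tall, loose on the table; origin at the middle of its underside. Leave alone.
- soak_bowl: White bowl, 84 mm across, 40 mm tall, loose on the table; origin at the middle of its underside. Leave alone.
- buffer_block: White nail buffer, 90 x 26 x 26 mm, lying loose on the table; origin at the middle of its underside. Leave alone.
- nail_brush: Small brush about 150 mm long, lying loose on the table; its own x axis runs along its length. Leave alone.

How it is judged:
At the end, for the whole second after the job is handed in: The line from the carousel's axis through the tab passes within 10 mm of the middle of the pointed sample disc, on the tab's side; the cover is at rest and down on its drum (within 3 mm) (y of sample_pointed in the frame of pointer between -0.01 and 0.01 m and x of sample_pointed in the frame of pointer above 0 m and velocity of joint cover between -0.05 and 0.05 rad/s and value of joint lift below 0.003 m); the robot touches nothing.
It fails at once if The cover is lifted more than 6 mm off its drum (value of joint lift above 0.006 m).
It fails at once if The cover or its tab is pressed or gripped with more than 25 N (contact force between the fingers and carousel above 25 N).
It fails at once if A loose thing nearby is shifted more than 20 mm or tipped (distance of any of polish_bottle, polish_b, spray_bottle, cream_jar, soak_bowl, buffer_block, nail_brush from where it was at the start of the episode above 0.02 m or angle between any of polish_bottle, polish_b, spray_bottle, cream_jar, soak_bowl, buffer_block, nail_brush's own z axis and vertical above 0.5 rad).
It also fails if it takes over 48 s, if anything falls off the work surface, if the arm or the gripper's body presses on something with over 40 N, if the wrist force passes 120 N, or if a joint passes its speed limit or range.

## Working session

There is one attempt and no reset: what is moved stays moved. The work goes in short steps, Python scripts to look and compute and a tool call to move; the robot and the scene stay as the last step left them, time stands still between calls to the robot, and variables do not carry over. Pictures are saved under pics/ and viewed, about 8 in all and at most 12, crops included, and the job is handed in when it is done.

Besides the shell and the picture viewer there is one more tool, called after ">>>" by a JSON object that holds its "fn" and its "kwargs", one argument or row to a line. servo_tool: Moves the arm, as the interface text tells. Its arguments: {"type":"object","properties":{"moves":{"type":"array","items":{"type":"object","properties":{"x":{"type":"number"},"y":{"type":"number"},"z":{"type":"number"},"ax":{"type":"number"},"ay":{"type":"number"},"az":{"type":"number"},"fingers":{"type":"number"}}}},"force":{"type":"number"}},"required":["moves"]}

```bash
mkdir -p pics; cat > h.py <<'E'
import numpy as np, cv2
from workcell import env, imaging, workorder
def ray(name,uv,z,P=None):
    P=P or imaging.camera_params(name); K=np.array(P["mtx"]);T=np.array(P["world_to_cam"])
    R=T[:3,:3];c=-R.T@T[:3,3]; uv=np.atleast_2d(uv).astype(float)
    d=(np.c_[uv,np.ones(len(uv))]@np.linalg.inv(K).T)@R
    return c+d*((z-c[2])/d[:,2])[:,None]
def proj(name,p):
    P=imaging.camera_params(name); K=np.array(P["mtx"]);T=np.array(P["world_to_cam"])
    q=(np.atleast_2d(p)@T[:3,:3].T+T[:3,3])@K.T; return q[:,:2]/q[:,2:]
E
python3 - <<'E'
from h import *
for n in("scene","side"):
    im,d=imaging.grab_frame(n); cv2.imwrite(f"pics/{n}0.png",im); np.save(n+"0.npy",d)
    T=np.array(imaging.camera_params(n)["world_to_cam"]);print(n,-T[:3,:3].T@T[:3,3],T[2,:3])
o=env.get_obs();print({k:np.round(v,3) for k,v in o.items()})
E
```

```text
scene [ 1.15795283 -0.15589725  0.76449005] [-0.63229644  0.21069877 -0.74552481]
side [0.26961322 0.54674899 0.57551827] [ 0.37809746 -0.64586756 -0.66324762]
{'clock': np.float64(0.1), 'q': array([ 1.174,  0.221,  1.528,  0.   ,  1.395, -0.126]), 'dq': array([ 0.   , -0.002, -0.001, -0.   ,  0.   , -0.   ]), 'joint_efforts': array([ -0.   , -49.595, -38.852,   0.07 ,   0.052,  -0.   ]), 'position': array([0.167, 0.602, 0.241]), 'tool_rot': array([ 0.7  ,  0.095,  0.701, -0.096]), 'force': array([ 0.781, -0.216, -0.412]), 'torque': array([ 0.014, -0.004, -0.005]), 'gripper_width': np.float64(0.087)}
```

View pics/scene0.png

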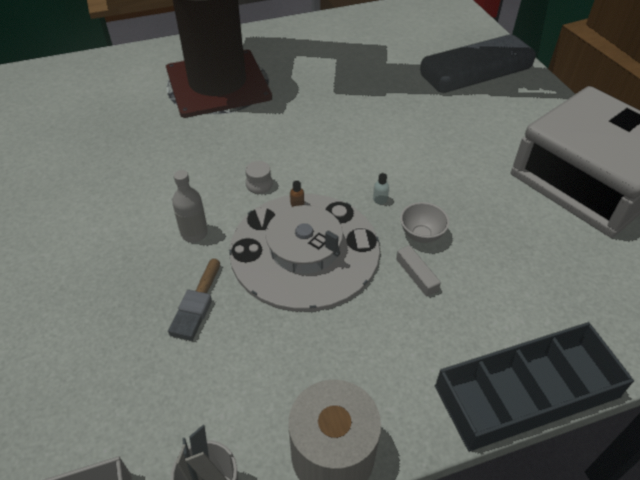

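View pics/side0.png

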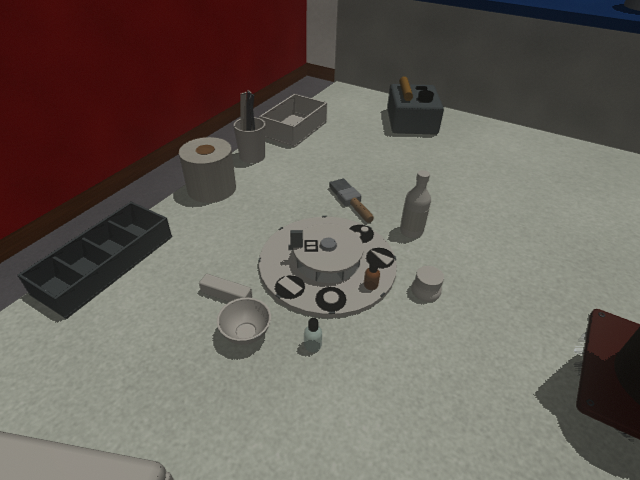

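The pointed disc appears at about (261,217) in scene and (380,258) in side. The tab is at about (333,240) and (297,239). I'll enlarge both views and measure.

```bash
python3 - <<'E'
from h import *
a=cv2.imread("pics/scene0.png");b=cv2.imread("pics/side0.png")
A=cv2.resize(a[165:315,160:310+150],None,fx=2.6,fy=2.0,interpolation=3)
A=cv2.resize(a[165:315,160:460],(800,400),interpolation=3)[:, :]
ca=cv2.resize(a[170:310,220:390],None,fx=2.35,fy=2.35,interpolation=3)
cb=cv2.resize(b[205:345,245:415],None,fx=2.35,fy=2.35,interpolation=3)
cv2.imwrite("pics/crop0.png",np.hstack([ca,cb]))
seeds={"scene":dict(pair=(247,249),pointed=(261,217),round=(340,212),square=(362,239)),"side":dict(pair=(361,233),pointed=(380,258),round=(331,298),square=(290,287))}
boss={"scene":(304,231),"side":(328,244)}
for n,im in(("scene",a),("side",b)):
    c=ray(n,boss[n],.054)[0]; print(n,"boss",c.round(4))
    g=im.max(2); m=(g<70).astype(np.uint8)
    d=np.load(n+"0.npy")
    for k,s in seeds[n].items():
        # black pixels near seed, hull centre on plane
        yy,xx=np.nonzero(m); p=ray(n,np.c_[xx,yy],.016)[:,:2]; s0=ray(n,s,.016)[0,:2]
        p=p[np.hypot(*(p-s0).T)<.034]
        (u,v),r=cv2.minEnclosingCircle(p.astype(np.float32))
        w=np.array([u,v])-c[:2]; print(k,np.round([u,v,r],4),"dist",np.hypot(*w).round(4),"ang",np.degrees(np.arctan2(w[1],w[0])).round(1))
for n,t in(("scene",(331,233)),("side",(297,231))):
    print(n,"tab top",ray(n,t,.081)[0].round(4))
E
```

```text
scene boss [0.5446 0.0331 0.054 ]
pair [ 0.5212 -0.0617  0.0262] dist 0.0976 ang -103.8
pointed [ 0.4589 -0.0198  0.0262] dist 0.1007 ang -148.3
round [0.4887 0.1175 0.0261] dist 0.1012 ang 123.5
square [0.5638 0.1287 0.0274] dist 0.0975 ang 78.6
side boss [0.536  0.0375 0.054 ]
pair [ 0.516  -0.0617  0.0275] dist 0.1012 ang -101.4
pointed [ 0.455  -0.0142  0.0313] dist 0.0961 ang -147.4
round [0.483  0.1145 0.0326] dist 0.0934 ang 124.6
square [0.5579 0.1336 0.0313] dist 0.0985 ang 77.1
scene tab top [0.5856 0.0648 0.081 ]
side tab top [0.5849 0.063  0.081 ]
```

View pics/crop0.png

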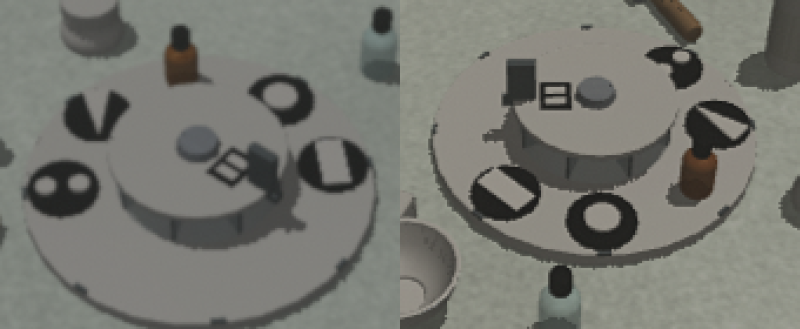

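The pointed disc is at own −135°. The tab is at about own +45°, so it needs four clicks clockwise (+135° the other way would hit the stop). I'll push with closed fingers at fixed yaw, and plan that path next.

```bash
cat >> h.py <<'E'
C=np.array([.5405,.0347])
def finger(th,yaw=0.):   # finger centre touching the tab's CCW face when tab stands at world angle th (deg); tool y along world x
    a=np.radians(th); r=np.array([np.cos(a),np.sin(a)]); t=np.array([np.sin(a),-np.cos(a)])
    return C+.057*r-.004*t-np.array([.015,.0095])*np.clip(t/.3,-1,1)
def state():
    from scipy.spatial.transform import Rotation as Ro
    o=env.get_obs(); R=Ro.from_quat(np.roll(o["tool_rot"],-1)).as_matrix()
    return o,np.array(o["position"]),R
def plan(ths,z=.077):
    o,p,R=state(); print("t",round(o["clock"],2),"p",p.round(4),"F",np.round(o["force"],1),"q",np.round(o["q"],2),"x,y axes",R[:,0].round(3),R[:,1].round(3),"w",o["gripper_width"])
    for th in ths:
        g=np.r_[finger(th),z]; print(th,g.round(4),"tool cm",((R.T@(g-p))*100).round(2)); p=g
E
python3 - <<'E'
from h import *
print("spray base",ray("scene",(194,238),0)[0],ray("side",(414,236),0)[0])
plan([54],.242)
p=np.r_[finger(54),.242]; v=p-state()[1]; print("world delta",v)
E
```

```text
spray base [ 0.45157977 -0.13967958  0.        ] [ 0.42760371 -0.12766253  0.        ]
t 0.1 p [0.167  0.6017 0.2406] F [ 0.8 -0.2 -0.4] q [ 1.17  0.22  1.53  0.    1.39 -0.13] x,y axes [-0.001 -0.002 -1.   ] [ 0.267  0.964 -0.002] w 0.08713239234018187
54 [0.5558 0.0927 0.242 ] tool cm [ -0.09 -38.65  51.08]
world delta [ 0.38880011 -0.50907343  0.00143916]
```

>>> {"fn": "servo_tool", "kwargs": {
  "moves": [
    {"y": -3.2,"z": 4.2,"fingers": -1},
    {"y": -3.2,"z": 4.2,"fingers": -1},
    {"y": -3.2,"z": 4.2,"fingers": -1},
    {"y": -3.2,"z": 4.2,"fingers": -1},
    {"y": -3.2,"z": 4.2,"fingers": -1},
    {"y": -3.2,"z": 4.2,"fingers": -1},
    {"y": -3.2,"z": 4.2,"fingers": -1},
    {"y": -3.2,"z": 4.2,"fingers": -1},
    {"y": -3.2,"z": 4.2,"fingers": -1},
    {"y": -3.2,"z": 4.2,"fingers": -1},
    {"y": -3.2,"z": 4.2,"fingers": -1},
    {"fingers": -1}
  ],
  "force": 10
}}

```text
invalid input
```

>>> {"fn": "servo_tool", "kwargs": {
  "moves": [
    {"ax": 10},
    {"ax": 10},
    {"ax": 10},
    {"ax": 10},
    {"ax": 10},
    {"ax": 10},
    {"ax": 10},
    {"ax": 4},
    {}
  ]
}}

```text
invalid input
```

```bash
python3 -c "
from h import *
plan([54],.242)"
```

```text
t 0.1 p [0.167  0.6017 0.2406] F [ 0.8 -0.2 -0.4] q [ 1.17  0.22  1.53  0.    1.39 -0.13] x,y axes [-0.001 -0.002 -1.   ] [ 0.267  0.964 -0.002] w 0.08713239234018187
54 [0.5558 0.0927 0.242 ] tool cm [ -0.09 -38.65  51.08]
```

Both calls were refused, probably because every row needs all its fields. I'll test that on one row.

>>> {"fn": "servo_tool", "kwargs": {
  "moves": [
    {"x": 0,"y": -3.2,"z": 4.2,"ax": 0,"ay": 0,"az": 0,"fingers": -1}
  ],
  "force": 10
}}

```text
clock: 0.22
position: [0.1976, 0.5605, 0.2397]
tool_rot: [0.7, 0.093, 0.701, -0.095]
force: [1.4, -0.0, -0.4]
gripper_width: 0.0825
```

>>> {"fn": "servo_tool", "kwargs": {
  "moves": [
    {"x": 0,"y": -3.2,"z": 4.2,"ax": 0,"ay": 0,"az": 0,"fingers": -1},
    {"x": 0,"y": -3.2,"z": 4.2,"ax": 0,"ay": 0,"az": 0,"fingers": -1},
    {"x": 0,"y": -3.2,"z": 4.2,"ax": 0,"ay": 0,"az": 0,"fingers": -1},
    {"x": 0,"y": -3.2,"z": 4.2,"ax": 0,"ay": 0,"az": 0,"fingers": -1},
    {"x": 0,"y": -3.2,"z": 4.2,"ax": 0,"ay": 0,"az": 0,"fingers": -1},
    {"x": 0,"y": -3.2,"z": 4.2,"ax": 0,"ay": 0,"az": 0,"fingers": -1},
    {"x": 0,"y": -3.2,"z": 4.2,"ax": 0,"ay": 0,"az": 0,"fingers": -1},
    {"x": 0,"y": -3.2,"z": 4.2,"ax": 0,"ay": 0,"az": 0,"fingers": -1},
    {"x": 0,"y": -3.2,"z": 4.2,"ax": 0,"ay": 0,"az": 0,"fingers": -1},
    {"x": 0,"y": -3.2,"z": 4.2,"ax": 0,"ay": 0,"az": 0,"fingers": -1},
    {"x": 0,"y": 0,"z": 0,"ax": 0,"ay": 0,"az": 0,"fingers": -1}
  ],
  "force": 10
}}

```text
clock: 1.6
position: [0.5262, 0.1235, 0.236]
tool_rot: [0.699, 0.092, 0.702, -0.097]
force: [-0.2, 1.0, 0.7]
gripper_width: 0.0002
```

>>> {"fn": "servo_tool", "kwargs": {
  "moves": [
    {"x": 0,"y": 0,"z": 0,"ax": 10,"ay": 0,"az": 0,"fingers": -1},
    {"x": 0,"y": 0,"z": 0,"ax": 10,"ay": 0,"az": 0,"fingers": -1},
    {"x": 0,"y": 0,"z": 0,"ax": 10,"ay": 0,"az": 0,"fingers": -1},
    {"x": 0,"y": 0,"z": 0,"ax": 10,"ay": 0,"az": 0,"fingers": -1},
    {"x": 0,"y": 0,"z": 0,"ax": 10,"ay": 0,"az": 0,"fingers": -1},
    {"x": 0,"y": 0,"z": 0,"ax": 10,"ay": 0,"az": 0,"fingers": -1},
    {"x": 0,"y": 0,"z": 0,"ax": 10,"ay": 0,"az": 0,"fingers": -1},
    {"x": 0,"y": 0,"z": 0,"ax": 4,"ay": 0,"az": 0,"fingers": -1},
    {"x": 0,"y": 0,"z": 0,"ax": 0,"ay": 0,"az": 0,"fingers": -1}
  ],
  "force": 10
}}

```text
clock: 2.72
position: [0.5187, 0.1304, 0.2316]
tool_rot: [-0.49, -0.502, -0.497, 0.511]
force: [0.4, 0.6, -0.1]
gripper_width: 0.0003
```

```bash
python3 -c "
from h import *
plan([54],.242)
im,d=imaging.grab_frame('wrist'); cv2.imwrite('pics/w1.png',im)"
```

```text
t 2.73 p [0.5187 0.1304 0.2316] F [ 0.4  0.6 -0.1] q [ 0.1   0.03  1.76 -0.    1.37  0.13] x,y axes [-0.016 -0.003 -1.   ] [ 1.    -0.026 -0.016] w 0.0003483078470654677
54 [0.5558 0.0927 0.242 ] tool cm [-1.09  3.78  3.68]
```

View pics/w1.png

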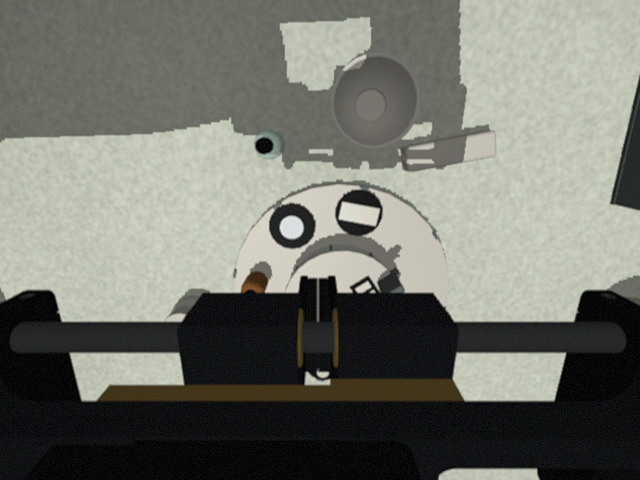

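>>> {"fn": "servo_tool", "kwargs": {
  "moves": [
    {"x": 0,"y": 2,"z": 1.9,"ax": 0,"ay": 0,"az": 0,"fingers": -1},
    {"x": 0,"y": 2,"z": 1.9,"ax": 0,"ay": 0,"az": 0,"fingers": -1},
    {"x": 4,"y": 0,"z": 0,"ax": 0,"ay": 0,"az": 0,"fingers": -1},
    {"x": 4,"y": 0,"z": 0,"ax": 0,"ay": 0,"az": 0,"fingers": -1},
    {"x": 3,"y": 0,"z": 0,"ax": 0,"ay": 0,"az": 0,"fingers": -1},
    {"x": 2,"y": 0,"z": 0,"ax": 0,"ay": 0,"az": 0,"fingers": -1},
    {"x": 0,"y": 0,"z": 0,"ax": 0,"ay": 0,"az": 0,"fingers": -1}
  ],
  "force": 10
}}

```text
clock: 3.65
position: [0.5556, 0.0929, 0.0976]
tool_rot: [-0.494, -0.498, -0.501, 0.507]
force: [-0.4, 0.1, 1.0]
gripper_width: 0.0005
```

```bash
python3 -c "
from h import *
plan([54],.079)"
```

```text
t 3.65 p [0.5556 0.0929 0.0976] F [-0.4  0.1  1. ] q [ 0.03  0.23  1.8  -0.    1.13  0.04] x,y axes [-0.016 -0.002 -1.   ] [ 1.    -0.011 -0.016] w 0.0004888086508371425
54 [0.5558 0.0927 0.079 ] tool cm [1.86 0.05 0.02]
```

>>> {"fn": "servo_tool", "kwargs": {
  "moves": [
    {"x": 1.2,"y": 0,"z": 0,"ax": 0,"ay": 0,"az": 0,"fingers": -1},
    {"x": 0.6,"y": 0,"z": 0,"ax": 0,"ay": 0,"az": 0,"fingers": -1},
    {"x": 0,"y": 0,"z": 0,"ax": 0,"ay": 0,"az": 0,"fingers": -1}
  ],
  "force": 10
}}

```text
clock: 4.03
position: [0.5568, 0.0933, 0.0808]
tool_rot: [-0.495, -0.499, -0.5, 0.506]
force: [0.1, 0.4, -0.2]
gripper_width: 0.0009
```

```bash
python3 -c "
from h import *
plan(range(48,0,-6),.079)
im,d=imaging.grab_frame('scene'); im2,d=imaging.grab_frame('side'); f=lambda i,r,c:cv2.resize(i[r:r+140,c:c+170],None,fx=2.35,fy=2.35,interpolation=3)
cv2.imwrite('pics/c2.png',np.hstack([f(im,170,220),f(im2,205,245)]))"
```

```text
t 4.03 p [0.5568 0.0933 0.0808] F [ 0.1  0.4 -0.2] q [ 0.03  0.26  1.8  -0.    1.09  0.04] x,y axes [-0.013 -0.002 -1.   ] [ 1.    -0.01  -0.013] w 0.0009330731508063268
48 [0.5607 0.0892 0.079 ] tool cm [0.18 0.4  0.41]
42 [0.5652 0.0853 0.079 ] tool cm [-0.01  0.46  0.39]
36 [0.5693 0.0809 0.079 ] tool cm [-0.    0.41  0.43]
30 [0.5729 0.0762 0.079 ] tool cm [-0.    0.36  0.47]
24 [0.5759 0.071  0.079 ] tool cm [-0.    0.31  0.51]
18 [0.5785 0.0656 0.079 ] tool cm [-0.    0.26  0.54]
12 [0.585 0.06  0.079] tool cm [-0.01  0.66  0.56]
6 [0.5915 0.0541 0.079 ] tool cm [-0.01  0.66  0.58]
```

View pics/c2.png

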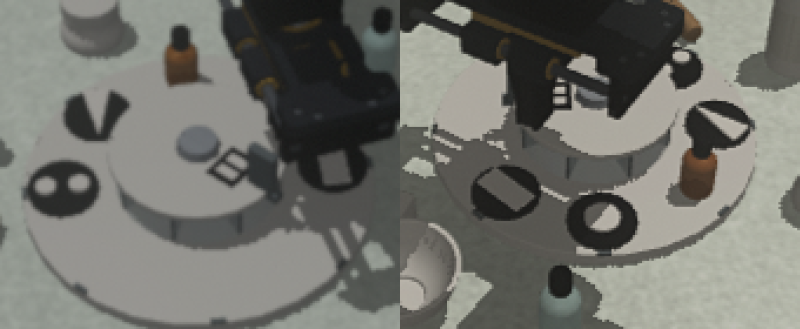

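The closed fingers stand just behind the tab on its CCW side (crop at about (300,150)), clear of the cover. I'll push the first click.

>>> {"fn": "servo_tool", "kwargs": {
  "moves": [
    {"x": 0.2,"y": 0.4,"z": 0.4,"ax": 0,"ay": 0,"az": 0,"fingers": -1},
    {"x": 0,"y": 0.45,"z": 0.4,"ax": 0,"ay": 0,"az": 0,"fingers": -1},
    {"x": 0,"y": 0.4,"z": 0.45,"ax": 0,"ay": 0,"az": 0,"fingers": -1},
    {"x": 0,"y": 0.35,"z": 0.45,"ax": 0,"ay": 0,"az": 0,"fingers": -1},
    {"x": 0,"y": 0.3,"z": 0.5,"ax": 0,"ay": 0,"az": 0,"fingers": -1}
  ],
  "force": 10
}}

```text
clock: 4.75
position: [0.5773, 0.0709, 0.08]
tool_rot: [-0.495, -0.5, -0.501, 0.505]
force: [-0.8, 1.7, -0.1]
gripper_width: 0.0005
```

```bash
python3 -c "
from h import *
plan(range(24,-7,-6),.079)"
```

```text
t 4.75 p [0.5773 0.0709 0.08  ] F [-0.8  1.7 -0.1] q [-0.01  0.29  1.76  0.    1.1  -0.  ] x,y axes [-0.012  0.001 -1.   ] [ 1.    -0.01  -0.012] w 0.0005361831584941139
24 [0.5759 0.071  0.079 ] tool cm [ 0.11 -0.13 -0.02]
18 [0.5785 0.0656 0.079 ] tool cm [-0.    0.26  0.54]
12 [0.585 0.06  0.079] tool cm [-0.01  0.66  0.56]
6 [0.5915 0.0541 0.079 ] tool cm [-0.01  0.66  0.58]
0 [0.5975 0.0482 0.079 ] tool cm [-0.01  0.6   0.59]
-6 [0.6028 0.0422 0.079 ] tool cm [-0.01  0.54  0.59]
```

>>> {"fn": "servo_tool", "kwargs": {
  "moves": [
    {"x": 0.1,"y": 0.15,"z": 0.55,"ax": 0,"ay": 0,"az": 0,"fingers": -1},
    {"x": 0,"y": 0.65,"z": 0.55,"ax": 0,"ay": 0,"az": 0,"fingers": -1},
    {"x": 0,"y": 0.65,"z": 0.6,"ax": 0,"ay": 0,"az": 0,"fingers": -1},
    {"x": 0,"y": 0.3,"z": 0.3,"ax": 0,"ay": 0,"az": 0,"fingers": -1},
    {"x": 0,"y": 0,"z": 0,"ax": 0,"ay": 0,"az": 0,"fingers": -1}
  ],
  "force": 10
}}

```text
clock: 5.38
position: [0.5965, 0.048, 0.0787]
tool_rot: [-0.495, -0.5, -0.5, 0.505]
force: [-0.4, -0.1, 0.3]
gripper_width: 0.0006
```

```bash
python3 -c "
from h import *
plan(range(0,-49,-6),.079)
im,d=imaging.grab_frame('scene'); im2,d=imaging.grab_frame('side'); f=lambda i,r,c:cv2.resize(i[r:r+140,c:c+170],None,fx=2.35,fy=2.35,interpolation=3)
cv2.imwrite('pics/c3.png',np.hstack([f(im,170,220),f(im2,205,245)]))"
```

```text
t 5.38 p [0.5965 0.048  0.0787] F [-0.4 -0.1  0.3] q [-0.05  0.33  1.72 -0.    1.1  -0.04] x,y axes [-0.011 -0.    -1.   ] [ 1.    -0.011 -0.011] w 0.0006111959918245786
0 [0.5975 0.0482 0.079 ] tool cm [-0.03  0.1  -0.02]
-6 [0.6028 0.0422 0.079 ] tool cm [-0.01  0.54  0.59]
-12 [0.6075 0.0363 0.079 ] tool cm [-0.    0.47  0.59]
-18 [0.6109 0.0304 0.079 ] tool cm [-0.    0.35  0.58]
-24 [0.6092 0.0247 0.079 ] tool cm [ 0.   -0.17  0.57]
-30 [0.6069 0.0192 0.079 ] tool cm [ 0.   -0.23  0.55]
-36 [0.604  0.0139 0.079 ] tool cm [ 0.   -0.28  0.53]
-42 [0.6005 0.009  0.079 ] tool cm [ 0.   -0.34  0.49]
-48 [0.5966 0.0045 0.079 ] tool cm [ 0.   -0.39  0.46]
```

View pics/c3.png

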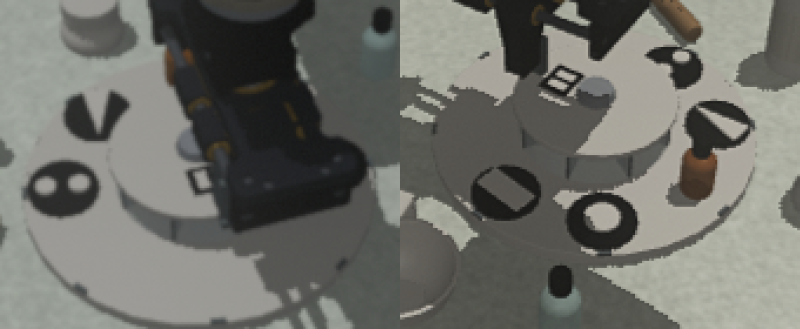

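The window has turned with the cover, and the first click has run on to own 0°. I'll push the second click.

>>> {"fn": "servo_tool", "kwargs": {
  "moves": [
    {"x": 0,"y": 0.6,"z": 0.55,"ax": 0,"ay": 0,"az": 0,"fingers": -1},
    {"x": 0,"y": 0.5,"z": 0.6,"ax": 0,"ay": 0,"az": 0,"fingers": -1},
    {"x": 0,"y": 0.3,"z": 0.6,"ax": 0,"ay": 0,"az": 0,"fingers": -1},
    {"x": 0,"y": -0.15,"z": 0.6,"ax": 0,"ay": 0,"az": 0,"fingers": -1},
    {"x": 0,"y": -0.25,"z": 0.55,"ax": 0,"ay": 0,"az": 0,"fingers": -1},
    {"x": 0,"y": -0.3,"z": 0.55,"ax": 0,"ay": 0,"az": 0,"fingers": -1},
    {"x": 0,"y": -0.3,"z": 0.45,"ax": 0,"ay": 0,"az": 0,"fingers": -1},
    {"x": 0,"y": 0,"z": 0,"ax": 0,"ay": 0,"az": 0,"fingers": -1}
  ],
  "force": 10
}}

```text
clock: 6.48
position: [0.5995, 0.0076, 0.0786]
tool_rot: [-0.494, -0.5, -0.501, 0.505]
force: [0.6, 0.9, -0.1]
gripper_width: 0.0003
```

```bash
python3 -c "
from h import *
plan(range(-42,-95,-6),.079)
im,d=imaging.grab_frame('scene'); im2,d=imaging.grab_frame('side'); f=lambda i,r,c:cv2.resize(i[r:r+140,c:c+170],None,fx=2.35,fy=2.35,interpolation=3)
cv2.imwrite('pics/c4.png',np.hstack([f(im,170,220),f(im2,205,245)]))"
```

```text
t 6.47 p [0.5995 0.0076 0.0786] F [ 0.6  0.9 -0.1] q [-0.12  0.34  1.71 -0.    1.11 -0.11] x,y axes [-0.012  0.001 -1.   ] [ 1.    -0.01  -0.012] w 0.0002566917985115114
-42 [0.6005 0.009  0.079 ] tool cm [-0.04  0.1  -0.15]
-48 [0.5966 0.0045 0.079 ] tool cm [ 0.   -0.39  0.46]
-54 [5.922e-01 4.000e-04 7.900e-02] tool cm [ 0.   -0.43  0.41]
-60 [ 0.5875 -0.0032  0.079 ] tool cm [ 0.01 -0.47  0.36]
-66 [ 0.5823 -0.0062  0.079 ] tool cm [ 0.01 -0.51  0.31]
-72 [ 0.5769 -0.0088  0.079 ] tool cm [ 0.01 -0.54  0.26]
-78 [ 0.5713 -0.0136  0.079 ] tool cm [ 0.01 -0.56  0.49]
-84 [ 0.5654 -0.0183  0.079 ] tool cm [ 0.01 -0.58  0.47]
-90 [ 0.5595 -0.0223  0.079 ] tool cm [ 0.01 -0.59  0.41]
```

View pics/c4.png

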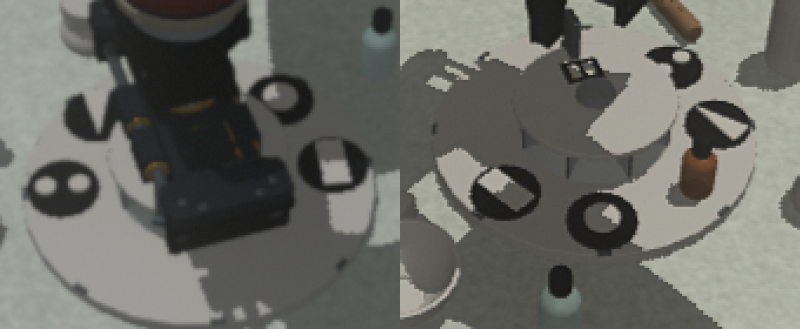

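The tab now stands at own −45° (side crop (571,40)). I'll push the third click.

>>> {"fn": "servo_tool", "kwargs": {
  "moves": [
    {"x": 0,"y": -0.3,"z": 0.3,"ax": 0,"ay": 0,"az": 0,"fingers": -1},
    {"x": 0,"y": -0.45,"z": 0.4,"ax": 0,"ay": 0,"az": 0,"fingers": -1},
    {"x": 0,"y": -0.45,"z": 0.35,"ax": 0,"ay": 0,"az": 0,"fingers": -1},
    {"x": 0,"y": -0.5,"z": 0.3,"ax": 0,"ay": 0,"az": 0,"fingers": -1},
    {"x": 0,"y": -0.55,"z": 0.25,"ax": 0,"ay": 0,"az": 0,"fingers": -1},
    {"x": 0,"y": -0.55,"z": 0.5,"ax": 0,"ay": 0,"az": 0,"fingers": -1},
    {"x": 0,"y": -0.6,"z": 0.45,"ax": 0,"ay": 0,"az": 0,"fingers": -1},
    {"x": 0,"y": -0.4,"z": 0.3,"ax": 0,"ay": 0,"az": 0,"fingers": -1},
    {"x": 0,"y": 0,"z": 0,"ax": 0,"ay": 0,"az": 0,"fingers": -1}
  ],
  "force": 10
}}

```text
clock: 7.7
position: [0.5594, -0.0217, 0.0794]
tool_rot: [-0.495, -0.501, -0.5, 0.504]
force: [0.1, -0.2, 0.2]
gripper_width: 0.0002
```

```bash
python3 -c "
from h import *
plan(range(-90,-140,-6),.079)
im,d=imaging.grab_frame('scene'); im2,d=imaging.grab_frame('side'); f=lambda i,r,c:cv2.resize(i[r:r+140,c:c+170],None,fx=2.35,fy=2.35,interpolation=3)
cv2.imwrite('pics/c5.png',np.hstack([f(im,170,220),f(im2,205,245)]))"
```

```text
t 7.7 p [ 0.5594 -0.0217  0.0794] F [ 0.1 -0.2  0.2] q [-0.18  0.25  1.82  0.    1.08 -0.17] x,y axes [-0.009  0.002 -1.   ] [ 1.    -0.01  -0.009] w 0.0001802116049720398
-90 [ 0.5595 -0.0223  0.079 ] tool cm [0.04 0.01 0.06]
-96 [ 0.5535 -0.0257  0.079 ] tool cm [ 0.   -0.59  0.35]
-102 [ 0.5476 -0.0285  0.079 ] tool cm [ 0.01 -0.59  0.28]
-108 [ 0.5417 -0.0302  0.079 ] tool cm [ 0.01 -0.59  0.18]
-114 [ 0.536  -0.0285  0.079 ] tool cm [ 0.01 -0.57 -0.17]
-120 [ 0.5305 -0.0262  0.079 ] tool cm [ 0.01 -0.55 -0.23]
-126 [ 0.5252 -0.0233  0.079 ] tool cm [ 0.01 -0.53 -0.28]
-132 [ 0.5203 -0.0198  0.079 ] tool cm [ 0.01 -0.49 -0.34]
-138 [ 0.5158 -0.0159  0.079 ] tool cm [ 0.   -0.46 -0.39]
```

View pics/c5.png

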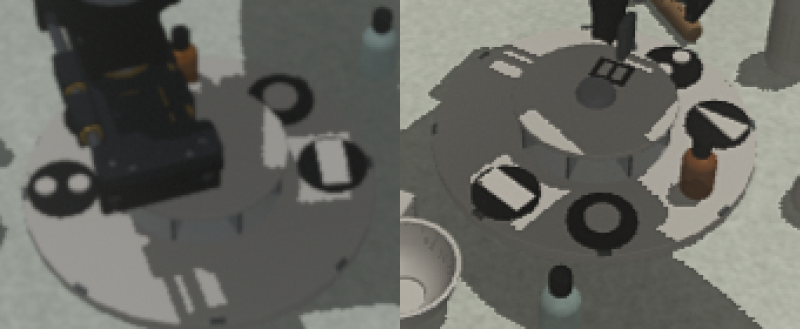

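The tab is at own −90° (side crop (626,35)). One click is left.

>>> {"fn": "servo_tool", "kwargs": {
  "moves": [
    {"x": 0,"y": -0.55,"z": 0.4,"ax": 0,"ay": 0,"az": 0,"fingers": -1},
    {"x": 0,"y": -0.6,"z": 0.3,"ax": 0,"ay": 0,"az": 0,"fingers": -1},
    {"x": 0,"y": -0.6,"z": 0.2,"ax": 0,"ay": 0,"az": 0,"fingers": -1},
    {"x": 0,"y": -0.55,"z": -0.15,"ax": 0,"ay": 0,"az": 0,"fingers": -1},
    {"x": 0,"y": -0.55,"z": -0.25,"ax": 0,"ay": 0,"az": 0,"fingers": -1},
    {"x": 0,"y": -0.55,"z": -0.3,"ax": 0,"ay": 0,"az": 0,"fingers": -1},
    {"x": 0,"y": -0.45,"z": -0.3,"ax": 0,"ay": 0,"az": 0,"fingers": -1},
    {"x": 0,"y": 0,"z": 0,"ax": 0,"ay": 0,"az": 0,"fingers": -1}
  ],
  "force": 10
}}

```text
clock: 8.8
position: [0.52, -0.0206, 0.0803]
tool_rot: [-0.496, -0.501, -0.499, 0.504]
force: [0.1, -0.4, 0.4]
gripper_width: 0.0007
```

```bash
python3 -c "
from h import *
plan(range(-132,-148,-6),.079)
im,d=imaging.grab_frame('scene'); im2,d=imaging.grab_frame('side'); f=lambda i,r,c:cv2.resize(i[r:r+140,c:c+170],None,fx=2.35,fy=2.35,interpolation=3)
cv2.imwrite('pics/c6.png',np.hstack([f(im,170,220),f(im2,205,245)]))"
```

```text
t 8.8 p [ 0.52   -0.0206  0.0803] F [ 0.1 -0.4  0.4] q [-0.19  0.16  1.93 -0.    1.07 -0.18] x,y axes [-0.006  0.001 -1.   ] [ 1.    -0.009 -0.006] w 0.0006625040772181592
-132 [ 0.5203 -0.0198  0.079 ] tool cm [ 0.13  0.04 -0.08]
-138 [ 0.5158 -0.0159  0.079 ] tool cm [ 0.   -0.46 -0.39]
-144 [ 0.5117 -0.0115  0.079 ] tool cm [ 0.   -0.41 -0.43]
```

View pics/c6.png

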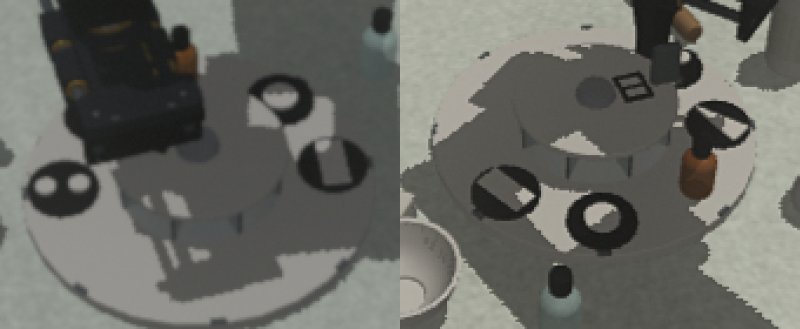

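The tab has swung on, ahead of the finger (side crop (666,62)). I'll back off sideways first, then go up and away.

>>> {"fn": "servo_tool", "kwargs": {
  "moves": [
    {"x": 0,"y": 0.5,"z": 0.5,"ax": 0,"ay": 0,"az": 0,"fingers": -1},
    {"x": 0,"y": 0.5,"z": 0.3,"ax": 0,"ay": 0,"az": 0,"fingers": -1},
    {"x": -2,"y": 0,"z": 0,"ax": 0,"ay": 0,"az": 0,"fingers": -1},
    {"x": -4,"y": 0,"z": 0,"ax": 0,"ay": 0,"az": 0,"fingers": -1},
    {"x": -4,"y": 0,"z": 0,"ax": 0,"ay": 0,"az": 0,"fingers": -1},
    {"x": -4,"y": 0,"z": 0,"ax": 0,"ay": 0,"az": 0,"fingers": -1},
    {"x": -3,"y": 0,"z": -3,"ax": 0,"ay": 0,"az": 0,"fingers": -1},
    {"x": 0,"y": 0,"z": -5,"ax": 0,"ay": 0,"az": 0,"fingers": -1},
    {"x": 0,"y": 0,"z": -5,"ax": 0,"ay": 0,"az": 0,"fingers": -1},
    {"x": 0,"y": 0,"z": -5,"ax": 0,"ay": 0,"az": 0,"fingers": -1},
    {"x": 0,"y": 0,"z": -5,"ax": 0,"ay": 0,"az": 0,"fingers": -1},
    {"x": 0,"y": 0,"z": -5,"ax": 0,"ay": 0,"az": 0,"fingers": -1}
  ],
  "force": 10
}}

```text
clock: 10.4
position: [0.5415, 0.2525, 0.2575]
tool_rot: [-0.494, -0.505, -0.496, 0.505]
force: [0.2, -0.1, 0.3]
gripper_width: 0.0001
```

```bash
python3 -c "
from h import *
plan([])
a,_=imaging.grab_frame('scene'); b,_=imaging.grab_frame('side'); cv2.imwrite('pics/s7.png',a);cv2.imwrite('pics/d7.png',b)
f=lambda i,r,c:cv2.resize(i[r:r+140,c:c+170],None,fx=2.35,fy=2.35,interpolation=3)
e=np.radians(-147.7); r=np.array([np.cos(e),np.sin(e)])
for n in('scene','side'): print(n,'expected tab top',proj(n,np.r_[C+.057*r,.081]),'pointer',proj(n,np.r_[C+.072*r,.043]))
cv2.imwrite('pics/c7.png',np.vstack([np.hstack([f(a,170,220),f(b,205,245)]),np.hstack([cv2.resize(a,(400,270)),cv2.resize(b,(398,270))])]) if 0 else np.vstack([np.hstack([f(a,170,220),f(b,205,245)]),cv2.resize(np.hstack([a[100:,:],b[100:,:]]),(798 if f(a,170,220).shape[1]==399 else 2*f(a,170,220).shape[1],250))]))"
```

```text
t 10.4 p [0.5415 0.2525 0.2575] F [ 0.2 -0.1  0.3] q [0.3  0.15 1.58 0.   1.42 0.32] x,y axes [-0.002  0.002 -1.   ] [ 1.    -0.02  -0.002] w 0.00010201446179504154
scene expected tab top [[277.34806144 202.01692105]] pointer [[271.85373606 213.81712263]]
side expected tab top [[359.51420125 230.5905668 ]] pointer [[365.9935607 246.4638085]]
```

View pics/c7.png

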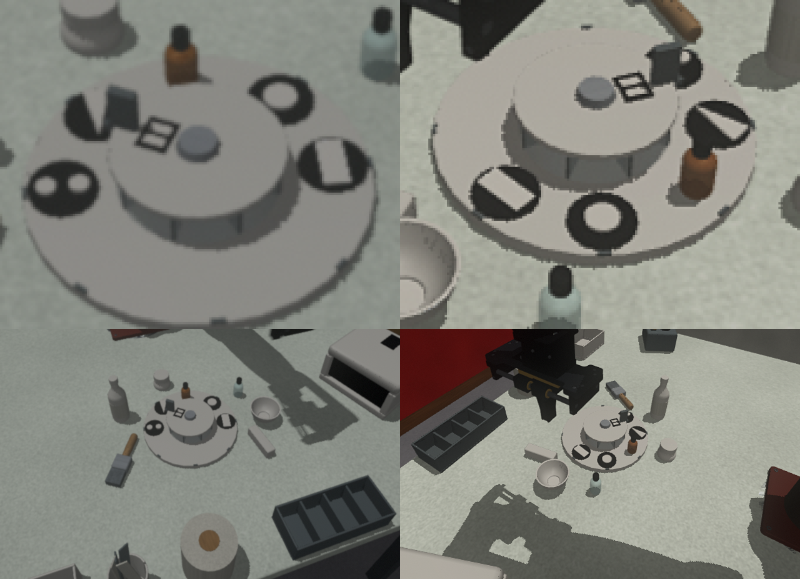

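The tab looks a few pixels from where I predicted it, so I'll measure its angle properly.

```bash
python3 -c "
from h import *
ang=lambda w:np.degrees(np.arctan2(w[1],w[0])).round(1)
# (boss, window centre, tab top) pixels from crops
f=lambda x,y,ox,oy:(ox+x/2.35,oy+y/2.35)
for n,b,w,t in(('scene',f(198,138,220,170),f(157,134,220,170),f(122,90,220,170)),('side',f(196,85,245,205),f(233,87,245,205),f(265,45,245,205))):
    B=ray(n,b,.054)[0];W=ray(n,w,.046)[0];T=ray(n,t,.081)[0]
    print(n,'boss',B.round(4),'win',W.round(4),ang(W-B),'tab',T.round(4),ang(T-B),np.hypot(*(T-B)[:2]).round(4), 'vsC',ang(T[:2]-C))
a=cv2.imread('pics/s7.png');b=cv2.imread('pics/d7.png')
g=lambda i,r,c:cv2.resize(i[r:r+60,c:c+66],None,fx=6,fy=6,interpolation=0)
cv2.imwrite('pics/z8.png',np.hstack([g(a,190,245),g(b,205,320)]))
"
```

```text
scene boss [0.5399 0.0351 0.054 ] win [0.5199 0.0108 0.046 ] -129.6 tab [ 0.5034 -0.0082  0.081 ] -130.2 0.0567 vsC -130.8
side boss [0.5391 0.0306 0.054 ] win [0.5176 0.0095 0.046 ] -135.5 tab [ 0.5029 -0.01    0.081 ] -131.7 0.0544 vsC -130.1
```

View pics/z8.png

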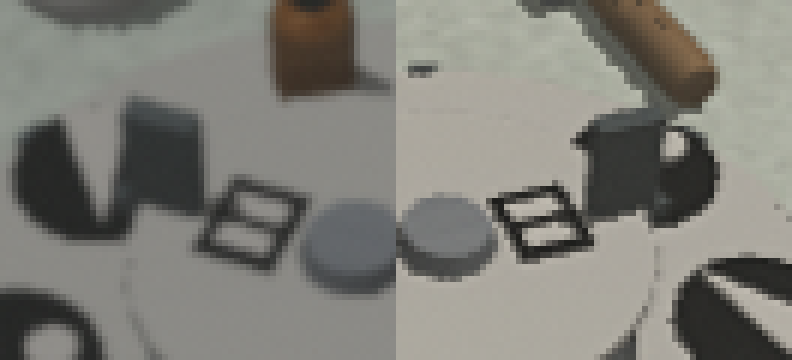

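The tab is at about −130.5°, only just past halfway (−125°) and short of −147.5°. Before acting I'll check whether it's still creeping.

>>> {"fn": "servo_tool", "kwargs": {
  "moves": [
    {"x": 0,"y": 0,"z": 0,"ax": 0,"ay": 0,"az": 0,"fingers": -1},
    {"x": 0,"y": 0,"z": 0,"ax": 0,"ay": 0,"az": 0,"fingers": -1},
    {"x": 0,"y": 0,"z": 0,"ax": 0,"ay": 0,"az": 0,"fingers": -1},
    {"x": 0,"y": 0,"z": 0,"ax": 0,"ay": 0,"az": 0,"fingers": -1}
  ],
  "force": 10
}}

```text
clock: 11.0
position: [0.5418, 0.2527, 0.2568]
tool_rot: [-0.494, -0.504, -0.497, 0.505]
force: [-0.6, 0.0, -0.3]
gripper_width: -0.0
```

```bash
python3 -c "
from h import *
for n,f,(r,c) in(('scene','s7',(190,245)),('side','d7',(205,320))):
    a,_=imaging.grab_frame(n);b=cv2.imread(f'pics/{f}.png');print(n,cv2.absdiff(a,b)[r:r+60,c:c+66].max(2).__gt__(25).sum())
plan([-114],.242); print(finger(-114))
plan(range(-114,-150,-6))
"
```

```text
scene 0
side 0
t 11.1 p [0.5417 0.2529 0.2568] F [ 0.1 -0.6 -0.3] q [0.3  0.15 1.58 0.   1.42 0.32] x,y axes [-0.003  0.002 -1.   ] [ 1.    -0.018 -0.003] w 0.0004957546299579269
-114 [ 0.536  -0.0285  0.242 ] tool cm [ 1.41 -0.07 28.15]
[ 0.53597019 -0.02849904]
t 11.1 p [0.5417 0.2529 0.2568] F [ 0.1 -0.6 -0.3] q [0.3  0.15 1.58 0.   1.42 0.32] x,y axes [-0.003  0.002 -1.   ] [ 1.    -0.018 -0.003] w 0.0004957546299579269
-114 [ 0.536  -0.0285  0.077 ] tool cm [ 1.791e+01 -1.000e-02  2.818e+01]
-120 [ 0.5305 -0.0262  0.077 ] tool cm [ 0.   -0.55 -0.22]
-126 [ 0.5252 -0.0233  0.077 ] tool cm [ 0.   -0.53 -0.28]
-132 [ 0.5203 -0.0198  0.077 ] tool cm [ 0.   -0.5  -0.33]
-138 [ 0.5158 -0.0159  0.077 ] tool cm [ 0.   -0.46 -0.38]
-144 [ 0.5117 -0.0115  0.077 ] tool cm [ 0.   -0.42 -0.43]
```

It's fully still, held by friction just past halfway. I'll go back behind it and push on to about −144°.

>>> {"fn": "servo_tool", "kwargs": {
  "moves": [
    {"x": 0,"y": 0,"z": 5.5,"ax": 0,"ay": 0,"az": 0,"fingers": -1},
    {"x": 0,"y": 0,"z": 5.5,"ax": 0,"ay": 0,"az": 0,"fingers": -1},
    {"x": 0,"y": 0,"z": 5.5,"ax": 0,"ay": 0,"az": 0,"fingers": -1},
    {"x": 0,"y": 0,"z": 5.5,"ax": 0,"ay": 0,"az": 0,"fingers": -1},
    {"x": 0,"y": 0,"z": 5.5,"ax": 0,"ay": 0,"az": 0,"fingers": -1},
    {"x": 0,"y": 0,"z": 1,"ax": 0,"ay": 0,"az": 0,"fingers": -1},
    {"x": 0,"y": 0,"z": 0,"ax": 0,"ay": 0,"az": 0,"fingers": -1},
    {"x": 5,"y": 0,"z": 0,"ax": 0,"ay": 0,"az": 0,"fingers": -1},
    {"x": 5,"y": 0,"z": 0,"ax": 0,"ay": 0,"az": 0,"fingers": -1},
    {"x": 3,"y": 0,"z": 0,"ax": 0,"ay": 0,"az": 0,"fingers": -1},
    {"x": 0,"y": 0,"z": 0,"ax": 0,"ay": 0,"az": 0,"fingers": -1}
  ],
  "force": 10
}}

```text
clock: 12.48
position: [0.5386, -0.0346, 0.1257]
tool_rot: [0.497, 0.505, 0.497, -0.501]
force: [-0.8, 0.7, 0.7]
gripper_width: 0.0005
```

```bash
python3 -c "
from h import *
plan([-108])"
```

```text
t 12.47 p [ 0.5386 -0.0346  0.1257] F [-0.8  0.7  0.7] q [-0.21  0.13  1.86  0.01  1.15 -0.2 ] x,y axes [ 0.004  0.004 -1.   ] [ 1.    -0.013  0.004] w 0.0005372209954423806
-108 [ 0.5417 -0.0302  0.077 ] tool cm [ 4.87  0.28 -0.42]
```

>>> {"fn": "servo_tool", "kwargs": {
  "moves": [
    {"x": 2.5,"y": 0.3,"z": -0.4,"ax": 0,"ay": 0,"az": 0,"fingers": -1},
    {"x": 1.5,"y": 0,"z": 0,"ax": 0,"ay": 0,"az": 0,"fingers": -1},
    {"x": 0.7,"y": 0,"z": 0,"ax": 0,"ay": 0,"az": 0,"fingers": -1},
    {"x": 0,"y": 0,"z": 0,"ax": 0,"ay": 0,"az": 0,"fingers": -1}
  ],
  "force": 10
}}

```text
clock: 12.98
position: [0.546, -0.0281, 0.083]
tool_rot: [0.5, 0.506, 0.496, -0.498]
force: [-0.9, -0.6, -0.7]
gripper_width: 0.0004
```

```bash
python3 -c "
from h import *
plan(range(-114,-150,-6),.079)"
```

```text
t 12.97 p [ 0.546  -0.0281  0.083 ] F [-0.9 -0.6 -0.7] q [-0.2   0.2   1.87  0.01  1.06 -0.19] x,y axes [ 0.012  0.003 -1.   ] [ 1.    -0.009  0.012] w 0.00038970288593779623
-114 [ 0.536  -0.0285  0.079 ] tool cm [ 0.39 -1.01  0.05]
-120 [ 0.5305 -0.0262  0.079 ] tool cm [-0.01 -0.55 -0.23]
-126 [ 0.5252 -0.0233  0.079 ] tool cm [-0.01 -0.53 -0.29]
-132 [ 0.5203 -0.0198  0.079 ] tool cm [-0.   -0.49 -0.34]
-138 [ 0.5158 -0.0159  0.079 ] tool cm [-0.   -0.45 -0.39]
-144 [ 0.5117 -0.0115  0.079 ] tool cm [-0.   -0.41 -0.43]
```

>>> {"fn": "servo_tool", "kwargs": {
  "moves": [
    {"x": 0.3,"y": -1,"z": 0.05,"ax": 0,"ay": 0,"az": 0,"fingers": -1},
    {"x": 0,"y": -0.55,"z": -0.2,"ax": 0,"ay": 0,"az": 0,"fingers": -1},
    {"x": 0,"y": -0.55,"z": -0.3,"ax": 0,"ay": 0,"az": 0,"fingers": -1},
    {"x": 0,"y": -0.5,"z": -0.35,"ax": 0,"ay": 0,"az": 0,"fingers": -1},
    {"x": 0,"y": -0.45,"z": -0.4,"ax": 0,"ay": 0,"az": 0,"fingers": -1},
    {"x": 0,"y": 0,"z": 0,"ax": 0,"ay": 0,"az": 0,"fingers": -1}
  ],
  "force": 10
}}

```text
clock: 13.72
position: [0.5146, -0.0155, 0.0819]
tool_rot: [0.501, 0.507, 0.494, -0.498]
force: [-1.3, 0.1, -0.3]
gripper_width: 0.0005
```

```bash
python3 -c "
from h import *
plan(range(-138,-154,-3),.079)
b,_=imaging.grab_frame('side');cv2.imwrite('pics/d9.png',b)
g=lambda i,r,c:cv2.resize(i[r:r+60,c:c+66],None,fx=6,fy=6,interpolation=0)
cv2.imwrite('pics/z9.png',g(b,205,320))"
```

```text
t 13.72 p [ 0.5146 -0.0155  0.0819] F [-1.3  0.1 -0.3] q [-0.19  0.13  1.96  0.01  1.04 -0.18] x,y axes [ 0.016  0.002 -1.   ] [ 1.    -0.009  0.016] w 0.0004828034838748314
-138 [ 0.5158 -0.0159  0.079 ] tool cm [0.29 0.11 0.04]
-141 [ 0.5137 -0.0138  0.079 ] tool cm [-0.   -0.21 -0.21]
-144 [ 0.5117 -0.0115  0.079 ] tool cm [-0.   -0.2  -0.22]
-147 [ 0.5099 -0.0092  0.079 ] tool cm [-0.   -0.19 -0.23]
-150 [ 0.5081 -0.0068  0.079 ] tool cm [-0.   -0.18 -0.24]
-153 [ 0.5065 -0.0042  0.079 ] tool cm [-0.   -0.16 -0.25]
```

View pics/z9.png

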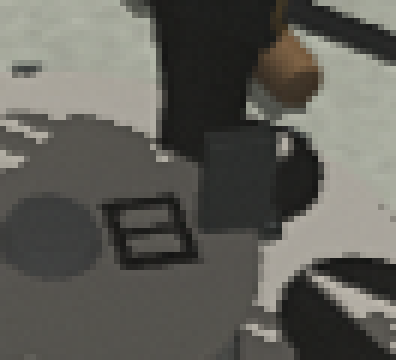

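The push moved the tab, to about −137°, but it isn't running on by itself yet. I'll push further and then measure numerically, since I've used up my picture views.

>>> {"fn": "servo_tool", "kwargs": {
  "moves": [
    {"x": 0.2,"y": -0.2,"z": -0.3,"ax": 0,"ay": 0,"az": 0,"fingers": -1},
    {"x": 0,"y": -0.2,"z": -0.25,"ax": 0,"ay": 0,"az": 0,"fingers": -1},
    {"x": 0,"y": -0.15,"z": -0.2,"ax": 0,"ay": 0,"az": 0,"fingers": -1},
    {"x": 0,"y": 0,"z": 0,"ax": 0,"ay": 0,"az": 0,"fingers": -1}
  ],
  "force": 10
}}

```text
clock: 14.28
position: [0.5095, -0.0076, 0.0797]
tool_rot: [0.501, 0.507, 0.494, -0.498]
force: [-0.2, -0.4, 0.3]
gripper_width: 0.0004
```

```bash
cat >> h.py <<'E'
def window(n,im,lo=.019,hi=.043):
    # centre of the dark window frame, found as closed dark contour on the cover plane
    B=ray(n,proj(n,np.r_[C,.054]),.046)
    g=cv2.resize(im,None,fx=4,fy=4,interpolation=cv2.INTER_CUBIC).min(2)
    out=[]
    for thr in(35,45,55,65,75,85):
        yy,xx=np.nonzero(g<thr); p=ray(n,np.c_[xx,yy]/4-.375,.046)[:,:2]-C; r=np.hypot(*p.T); 
        q=p[(r>lo)&(r<hi)]
        if len(q)>60:
            m=np.median(q,0); q=q[np.hypot(*(q-m).T)<.016]; c,_=cv2.minEnclosingCircle(q.astype(np.float32)) if len(q)>5 else (m,0)
            out.append((thr,len(q),round(float(np.degrees(np.arctan2(c[1],c[0]))),1),round(float(np.hypot(*c)),4)))
    return out
E
python3 -c "
from h import *
plan([-147,-150],.079)
b,_=imaging.grab_frame('side');cv2.imwrite('pics/d10.png',b)
for n,f in(('scene','scene0'),('side','side0'),('scene','s7'),('side','d7'),('side','d9'),('side','d10')): print(f,window(n,cv2.imread(f'pics/{f}.png')))"
```

```text
t 14.28 p [ 0.5095 -0.0076  0.0797] F [-0.2 -0.4  0.3] q [-0.17  0.12  1.97  0.01  1.04 -0.17] x,y axes [ 0.016  0.002 -1.   ] [ 1.    -0.009  0.016] w 0.0003915899890002447
-147 [ 0.5099 -0.0092  0.079 ] tool cm [0.07 0.04 0.16]
-150 [ 0.5081 -0.0068  0.079 ] tool cm [-0.   -0.18 -0.24]
scene0 [(45, 352, 34.6, 0.0335), (55, 856, 41.4, 0.0344), (65, 1245, 42.1, 0.0323), (75, 1510, 41.5, 0.0313), (85, 1774, 40.7, 0.0308)]
side0 [(35, 402, 32.9, 0.028), (45, 694, 34.2, 0.0287), (55, 906, 34.1, 0.0293), (65, 1056, 34.1, 0.0297), (75, 1206, 33.6, 0.0298), (85, 1313, 33.6, 0.0297)]
s7 [(45, 66, -124.1, 0.0332), (55, 413, -125.5, 0.0319), (65, 779, -127.8, 0.0313), (75, 1182, -128.9, 0.0307), (85, 1472, -129.5, 0.0305)]
d7 [(35, 218, -132.2, 0.0319), (45, 411, -131.6, 0.032), (55, 598, -131.5, 0.0318), (65, 715, -131.9, 0.0314), (75, 849, -131.8, 0.0312), (85, 956, -132.0, 0.0308)]
d9 [(35, 590, -137.8, 0.0307), (45, 925, -138.5, 0.0304), (55, 1151, -139.0, 0.0299), (65, 1346, -136.3, 0.0285), (75, 1554, -133.7, 0.0274), (85, 118, 108.4, 0.0143)]
d10 [(35, 588, -146.2, 0.0315), (45, 908, -145.9, 0.0306), (55, 1157, -146.6, 0.0302), (65, 1324, -143.2, 0.0299), (75, 1470, -139.7, 0.0284), (85, 344, 118.1, 0.0119)]
```

The side-camera window angle went from 34° at the start to −146° now. That's the full 180°, and it matches the pointed disc at about −147.7°. I'll back off sideways, then up and clear.

>>> {"fn": "servo_tool", "kwargs": {
  "moves": [
    {"x": 0,"y": 0.4,"z": 0.6,"ax": 0,"ay": 0,"az": 0,"fingers": -1},
    {"x": 0,"y": 0.5,"z": 0.5,"ax": 0,"ay": 0,"az": 0,"fingers": -1},
    {"x": 0,"y": 0.3,"z": 0.3,"ax": 0,"ay": 0,"az": 0,"fingers": -1},
    {"x": -2,"y": 0,"z": 0,"ax": 0,"ay": 0,"az": 0,"fingers": -1},
    {"x": -4,"y": 0,"z": 0,"ax": 0,"ay": 0,"az": 0,"fingers": -1},
    {"x": -5,"y": 0,"z": 0,"ax": 0,"ay": 0,"az": 0,"fingers": -1},
    {"x": -5,"y": 0,"z": 0,"ax": 0,"ay": 0,"az": 0,"fingers": -1},
    {"x": 0,"y": 0,"z": -5,"ax": 0,"ay": 0,"az": 0,"fingers": -1},
    {"x": 0,"y": 0,"z": -5,"ax": 0,"ay": 0,"az": 0,"fingers": -1},
    {"x": 0,"y": 0,"z": -5,"ax": 0,"ay": 0,"az": 0,"fingers": -1},
    {"x": 0,"y": 0,"z": -5,"ax": 0,"ay": 0,"az": 0,"fingers": -1},
    {"x": 0,"y": 0,"z": -5,"ax": 0,"ay": 0,"az": 0,"fingers": -1}
  ],
  "force": 10
}}

```text
clock: 15.82
position: [0.5267, 0.2276, 0.2474]
tool_rot: [0.499, 0.511, 0.49, -0.5]
force: [0.5, 0.2, 0.5]
gripper_width: 0.0005
```

>>> {"fn": "servo_tool", "kwargs": {
  "moves": [
    {"x": 0,"y": 0,"z": 0,"ax": 0,"ay": 0,"az": 0,"fingers": -1},
    {"x": 0,"y": 0,"z": 0,"ax": 0,"ay": 0,"az": 0,"fingers": -1},
    {"x": 0,"y": 0,"z": 0,"ax": 0,"ay": 0,"az": 0,"fingers": -1},
    {"x": 0,"y": 0,"z": 0,"ax": 0,"ay": 0,"az": 0,"fingers": -1}
  ],
  "force": 10
}}

```text
clock: 16.32
position: [0.5268, 0.2282, 0.2468]
tool_rot: [0.499, 0.51, 0.491, -0.499]
force: [0.0, 0.0, -0.1]
gripper_width: 0.0004
```

```bash
python3 -c "
from h import *
plan([])
for n,f,o in(('scene','s11','scene0'),('side','d11','side0')):
    a,_=imaging.grab_frame(n);cv2.imwrite(f'pics/{f}.png',a);print(f,window(n,a))
    d=cv2.absdiff(a,cv2.imread(f'pics/{o}.png')).max(2)
    for k,(u,v) in dict(scene=dict(spray=(190,210),jar=(258,178),amber=(297,193),polb=(382,188),bowl=(425,225),buffer=(418,270),brush=(197,300)),side=dict(spray=(416,205),jar=(428,282),amber=(372,278),polb=(313,333),bowl=(244,322),brush=(352,200),pointed=(380,258)))[n].items(): print(k,(d[v-22:v+22,u-18:u+18]>40).sum(),end=' ')
    print()
# tab top: highest-fin pixels by depth: points with z in .06-.085 over the cover rim
    dep=_;P=imaging.camera_params(n);T=np.array(P['world_to_cam']);K=np.array(P['mtx']);v,u=np.nonzero(dep>0);z=dep[v,u]
    X=((np.c_[u,v,np.ones(len(u))]@np.linalg.inv(K).T)*z[:,None]-T[:3,3])@T[:3,:3]
    w=X[:,:2]-C;r=np.hypot(*w.T);s=(r<.075)&(X[:,2]>.06)&(X[:,2]<.09);m=w[s].mean(0);print('tab depth pts',s.sum(),m.round(4),np.degrees(np.arctan2(m[1],m[0])).round(1)); c=(r<.042)&(r>.02);print('cover z median',np.median(X[c,2]).round(4))
"
```

```text
t 16.32 p [0.5268 0.2282 0.2468] F [ 0.   0.  -0.1] q [ 0.27  0.08  1.67 -0.    1.37  0.29] x,y axes [ 0.019  0.002 -1.   ] [ 1.    -0.019  0.019] w 0.00038065248138602684
s11 [(45, 74, -140.1, 0.0328), (55, 359, -139.3, 0.0325), (65, 831, -146.2, 0.0308), (75, 1193, -146.2, 0.0302), (85, 1458, -146.4, 0.0299)]
spray 0 jar 0 amber 56 polb 0 bowl 57 buffer 0 brush 0 
tab depth pts 142 [-0.0472 -0.0322] -145.6
cover z median 0.0456
d11 [(35, 194, -148.1, 0.0326), (45, 369, -146.2, 0.0313), (55, 599, -145.6, 0.0316), (65, 748, -145.7, 0.0317), (75, 894, -145.2, 0.0308), (85, 992, -146.4, 0.0312)]
spray 0 jar 0 amber 5 polb 0 bowl 33 brush 92 pointed 32 
tab depth pts 140 [-0.0506 -0.0292] -150.1
cover z median 0.0462
```

```bash
python3 -c "
from h import *
print(workorder.hand_in())"
```

```text
the job is handed in; nothing more can be done
None
```

I turned the carousel cover four places clockwise, from own +45° to −135°, by pushing the tab with closed fingers. The tab now points at the long pointed nail's disc. The job is handed in at about 16 s on the clock.

**Last checks:**
- **Direction:** With the arm clear, the tab and window measured −145° to −150° in world angle, mostly near −146°. The pointed disc is at about −148°, and the 10 mm limit allows about ±6°.
- **Cover:** Its face measured 46 mm above the table, so it is seated. The wrist force was about 0 with the arm well clear.
- **Loose things:** None showed a real change by comparing pictures. Small differences appeared at the bowl, the amber bottle and the brush. I put these down to moving shadows without checking further. The brush differed only in the side view and the amber bottle mostly in the scene view.

**What disagreed:**
- **Last click:** It did not run on by itself. After the first push the tab stayed at about −131°, just past halfway. I went back and pushed it the rest of the way, and it stayed at about −146° after I backed off.
- **Camera spread:** The two cameras differed by up to about 4.5° on the tab's angle.
- **Refused moves:** The first two move calls were refused because rows had left-out fields. Nothing moved.

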